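# Stand up the bit pot and hold the sprung case lid at the marker

### The job

The square bit pot beside the drill-bit case has been knocked over: stand it upright on the bench on its closed foot, and let go of it. Then take the case's sprung lid by its pull and raise it until the pointer on the lid's side stands opposite the marker clip on the quadrant, so that a colleague can pick out the worn bits; finish while still holding the lid steady there by the pull, since it springs shut if released. Do not shift the marker, and leave the other things on the bench where they are.

Things in the scene. Friction and masses are not known exactly. Their poses are not given: they have to be found in the camera images.
- pot_center (a point): centre of the loose square metal bit pot: 48 x 48 mm in section, 95 mm long, open at one end (walls 4 mm), heavy closed foot at the other, 0.2 to 0.33 kg. x axis: along the pot from foot to mouth; y, z square to its flat sides. It starts lying on a flat side, centre 24 mm above the bench, z up, mouth away from the robot (within 35 degrees). Standing, the centre is 47.5 mm up
- bit_pot: the same bit pot, with its origin at the centre of the outside of its foot, 47.5 mm from pot_center, same axes. Its centre of mass lies about 28 mm from the foot's underside, so that when it rests on an edge of the foot less than about 35 degrees from upright it tips upright by itself
- case: wooden drill-bit case, 115 mm deep (x), 190 wide (y), 55 high, screwed to the bench; origin: centre of its underside, z up, front with the pull at -x. The lid (upper 20 mm) is hinged at the back on a line along y at x = +60, z = +34 mm; the undone clasp moves with the lid. A flat metal quadrant arc stands beside it at y = +108 mm, up to 165 mm above the bench
- case_lid (a joint): opening angle of the lid, rad: 0 shut, grows as the front edge rises, at most 1.25. A spring pulls it shut: about 3 to 4 N at the pull when nearly shut, about 6 N at 0.9 rad; let go, it snaps shut
- pull_center (a point): centre of the lid's pull: a lying black barrel 20 mm in diameter, 28 mm long along the case's y, with flat ends, on a 10 mm wide arm from the lid, 38 mm before the lid's front edge (case frame, lid shut: x = -95, y = -45, z = 53.5 mm). It can be pinched over its flat ends from above and turns with the lid, 156 mm from the hinge line; axes are the lid's
- lid_pull: the pull with its arm, as a part of the lid; its origin lies on the hinge line at the case's middle, axes as the lid
- pointer_tip (a point): tip of the thin steel pointer on the +y side of the lid, 116 mm from the hinge line, just inside the quadrant arc
- marker_edge (a point): where the pointer tip comes when it stands exactly opposite the middle of the marker clip: a small brass block, 12 mm along the arc and 19 mm across it, with a dark thumbscrew, clamped on the quadrant arc
- marker_tab (a joint): angle of the marker clip on the quadrant, rad: the pointer stands opposite the clip when case_lid has this same value (0.5 to 0.9). It is to stay where it is
- cork_block: bystander: loose cork block, 64 x 107 x 35 mm, to the left of the case; origin at the centre of its underside
- tape_measure: bystander: loose yellow tape measure, 36 x 88 x 62 mm, to the left of the case; origin at the centre of its underside
- folding_rule: bystander: loose yellow folding rule, 16 x 233 x 16 mm, at the far left; origin at the centre of its underside

How it is judged:
On the way, in this order (a step that is already met when the one before it is completed fails the run):
1. the bit pot stands upright on the bench on its foot, let go (angle between pot_center's own x axis and vertical below 0.1 rad and height (world z) of pot_center between 0.043 and 0.053 m and contact force between the fingers and bit_pot below 0.1 N), for 0.3 s.
2. the lid is raised to the marker by its pull (distance between pointer_tip and marker_edge below 0.008 m and contact force between the fingers and lid_pull above 1 N), for 0.3 s.
At the end, for the whole second after the job is handed in: the gripper holds the lid still by its pull (at least 1 N of contact, under 0.05 rad/s) with the pointer tip within 8 mm of its place opposite the marker clip (about 4 degrees), and the bit pot stands upright (within 0.1 rad) on the bench on its foot, free of the robot and of the case (all of step 2 and velocity of joint case_lid between -0.05 and 0.05 rad/s and angle between pot_center's own x axis and vertical below 0.1 rad and height (world z) of pot_center between 0.043 and 0.053 m and contact force between each of the arm, case and bit_pot below 0.1 N); the arm keeps its last pose, push and grip.
It fails at once if the marker clip is shifted (over 5 mm) (distance of marker_edge from where it was at the start of the episode above 0.005 m).
It fails at once if a bystander is disturbed (over 25 mm) (distance of any of cork_block, tape_measure, folding_rule from where it was at the start of the episode above 0.025 m).
It also fails if it takes over 54 s, if anything falls off the work surface, if the arm or the gripper's body presses on something with over 40 N, if the wrist force passes 120 N, or if a joint passes its speed limit or range.

### The arm

A 7-joint arm with a two-finger parallel gripper is mounted at the origin on a cart in front of the work surface, level with it; the furniture and walls round the work are solid. World frame = base frame: x ahead of the robot, y to its left, z up, the work surface at z = 0. Lengths are in m, angles in rad, forces in N, time in s.
With the tool pointing down it reaches from about 0.425 to 0.875 m from the base axis. Payload 4.7 kg.
Tool frame: the origin (TCP) lies on the mounting face of the last link; the fingertips stand 173 mm ahead of it and the grasp point (between the pads) lies 155 mm ahead of it (arm.tcp_to_grasp is the distance from the TCP to the grasp point, in m); z points along the fingers, y is the line along which they close (so a half turn about z gives the same grasp; the last joint's range is limited). The gripper opens to 85 mm and grips with 20 to 120 N. Pads are 22 mm wide; open, the fingers measure 114 mm over their backs; the gripper's body (76 mm by 85 mm) begins 54 mm behind the grasp point. The pads swing forward as they close: fully open they stand 13 mm farther back than shut.
Start: joints at [-1.321, 0.321, -0.07, 1.45, 0.023, 1.371, -0.057], TCP at [0.152, 0.632, 0.405] pointing down, gripper open.
Joint ranges: [-2.86, 2.86], [-0.3, 2.09], [-1.38, 1.24], [0.06, 2.45], [-1.56, 4.7], [0.09, 2.05], [-2.69, 2.69]. Speed limits (rad/s): [2.57, 2.57, 3.14, 3.14, 3.14, 3.14, 3.14].

### API

Orientations are given as a unit quaternion [w, x, y, z].
In Python, from cell import arm, viewer gives the robot as it stands.
- The arm moves only by the shell command python3 -m creep 'ROWS' [OPENING]. ROWS is JSON, a list of rows, each an object with "linear": the shift along the tool's x, y, z in cm, a list of three; "rotation": the turn, a rotation vector about the tool's x, y, z in rad, a list of three. In form: [{"linear": [tx, ty, tz], "rotation": [rx, ry, rz]}, ...]. A call has 1 to 8 rows; each row shifts and turns the commanded pose from where the row before left it, along the tool's axes as they then stand; what a row does not reach is not made up. A row lasts 1/8 s, in which the tool goes at most 62.5 mm and 10.7 degrees, less where a joint would pass 70% of its speed; a pose out of reach is approached as far as the arm can. A call is refused whole if a number of a shift passes 6.25 or a number of a turn 0.188, either way. A call with a gripper value outside its range is refused whole. OPENING is the finger opening in cm, from 0 to 8.54, set as the call begins (- or left out, the last holds). The fingers move at their own pace and stop on an object; the grip force is fixed at half the most. Time passes only in rows, so rows that do not move let the fingers close. It gives the time, the measured TCP pose, the force, the opening and the grip force at its end, in the units of the state.
- arm.sense(): the state, without advancing time (a new reading comes with each control period).
- viewer.capture(name): name is "scene" or "top" or "wrist"; returns the picture (420x560x3 uint8, red, green, blue); there is no depth.
- viewer.get_calibration(name): a dict with "fx", "fy", "cx", "cy" (pixels), "distortion" ([k1, k2, p1, p2, k3] as OpenCV has them; the pictures are not rectified), "extrinsics" (4x4, takes a point from world to camera coordinates). Camera axes: x right, y down, z forward; pixel columns grow to the right and rows downward; lengths in m; the calibration is good to about 2 mm. A picture is of the moment at which its call begins: read the wrist's pose just before it. get_calibration takes no time and is no camera call; for the wrist camera it gives the pose at the moment of the call.
- arm.sign_off(): hands the job in; it is judged then, once.
The state is a dict: "clock": time; "joint_pos": joint angles; "joint_velocities": joint speeds; "joint_torque": joint torques, N m; "eef_pos": TCP position; "tool_rot": TCP orientation; "contact_force": force on the tool from outside, world axes, zero at the start; "moment": the same for the moment, N m; "finger_gap": opening from 0.0 (shut) to 1.0 (fully open); "finger_force": force on a finger pad.
Only numpy, scipy, OpenCV 4.12 (cv2) and the standard library are available. Lean on these libraries where they do the work, as an engineer would, in place of code of your own. Each camera call takes 0.05 s, during which the arm holds its last target. There are 200 camera calls.

## Working session

There is one attempt and no reset: what is moved stays moved. The work goes in short steps, Python scripts to look and compute and a shell command to move; the robot and the scene stay as the last step left them, time stands still between calls to the robot, and variables do not carry over. Pictures are saved under pics/ and viewed, at most 10 in all, crops included, and the job is handed in when it is done.

```bash
ls; mkdir -p pics; python3 - <<'E'
from cell import arm, viewer
import cv2
s=arm.sense(); print({k:(s[k]) for k in s})
print(arm.tcp_to_grasp)
for n in ("scene","top"):
    im=viewer.capture(n); cv2.imwrite(f"pics/{n}0.png",im[:,:,::-1]); print(n,viewer.get_calibration(n))
E
```

```text
pics
{'clock': 0.0, 'joint_pos': array([-1.32088403,  0.32181259, -0.07005122,  1.45170313,  0.02264371,
        1.37078483, -0.05689375]), 'joint_velocities': array([-2.04232142e-03,  3.97145017e-04, -1.97591088e-03,  7.60097114e-05,
        1.74126745e-03, -1.74905279e-03, -9.80790096e-04]), 'joint_torque': array([ 3.39052131e-04, -4.93584037e+01, -3.81794740e-01, -3.14320743e+01,
        1.31873216e-02,  1.16953778e-02, -1.75924828e-05]), 'eef_pos': array([0.15186915, 0.63179031, 0.40361557]), 'tool_rot': array([-3.68290399e-05,  1.17625961e-01,  9.93057506e-01, -9.60356850e-04]), 'contact_force': array([-0.33057347,  0.70884085,  0.4286958 ]), 'moment': array([-0.02943772, -0.07129586,  0.02774094]), 'finger_force': 0.0, 'finger_gap': 1.0014976745252042}
0.1547
scene {'fx': 489.7787756477552, 'fy': 489.7787756477552, 'cx': 274.01685484868705, 'cy': 212.39289284591962, 'distortion': array([-0.02095891,  0.        ,  0.        ,  0.        ,  0.        ]), 'extrinsics': array([[ 0.89185014, -0.45198896, -0.01758716, -0.46058586],
       [-0.2095001 , -0.37829449, -0.90166678,  0.2039595 ],
       [ 0.40089031,  0.80783616, -0.43207372,  1.27073761],
       [ 0.        ,  0.        ,  0.        ,  1.        ]])}
top {'fx': 479.4349399148486, 'fy': 479.4349399148486, 'cx': 281.18815963876347, 'cy': 205.00271320768852, 'distortion': array([-0.03140267,  0.        ,  0.        ,  0.        ,  0.        ]), 'extrinsics': array([[ 0.00886391, -0.99994711,  0.00521531,  0.07342276],
       [-0.98118148, -0.00970336, -0.19284382,  0.55764503],
       [ 0.19288423, -0.00340782, -0.9812156 ,  1.34801453],
       [ 0.        ,  0.        ,  0.        ,  1.        ]])}
```

View pics/scene0.png

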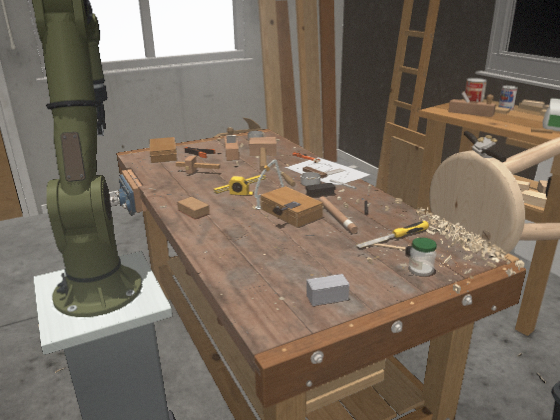

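View pics/top0.png

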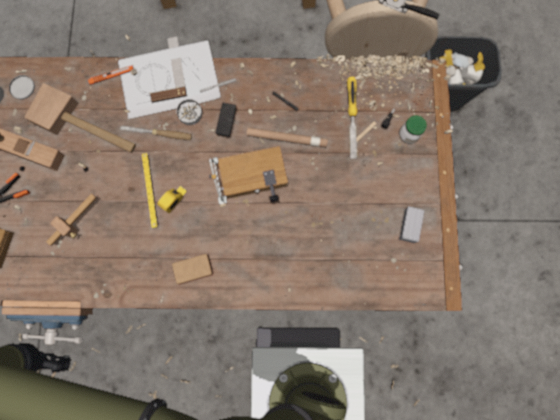

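The scene shows the pot as a grey box (scene 328,290; top 412,224), the case with its pull (top 274,198), and the quadrant (top 218,180; scene 265,180). I'll write helpers and zoom in.

```bash
cat > h.py <<'E'
import numpy as np, cv2
from cell import arm, viewer
from scipy.spatial.transform import Rotation as R
def calib(n):
    c=viewer.get_calibration(n); K=np.array([[c["fx"],0,c["cx"]],[0,c["fy"],c["cy"]],[0,0,1]])
    return K,np.array(c["distortion"]),np.array(c["extrinsics"])
def ray(c,uv):
    K,d,E=c; p=cv2.undistortPoints(np.array([[uv]],float),K,d)[0,0]
    v=E[:3,:3].T@np.r_[p,1]; return -E[:3,:3].T@E[:3,3], v/np.linalg.norm(v)
def plane(c,uv,z):
    o,v=ray(c,uv); return o+v*(z-o[2])/v[2]
def tri(c1,u1,c2,u2):
    o1,v1=ray(c1,u1);o2,v2=ray(c2,u2)
    A=np.c_[v1,-v2]; t=np.linalg.lstsq(A,o2-o1,rcond=None)[0]
    a,b=o1+t[0]*v1,o2+t[1]*v2; return (a+b)/2,np.linalg.norm(a-b)
def proj(c,P):
    K,d,E=c; return cv2.projectPoints(np.atleast_2d(P).astype(float),cv2.Rodrigues(E[:3,:3])[0],E[:3,3],K,d)[0][:,0]
def tool():
    s=arm.sense(); q=s["tool_rot"]; return s["eef_pos"],R.from_quat([q[1],q[2],q[3],q[0]]),s
E
python3 - <<'E'
from h import *
ct=calib("top"); t=cv2.imread("pics/top0.png"); s=cv2.imread("pics/scene0.png")
a=cv2.resize(t[190:260,380:450],(400,300),interpolation=2); a=cv2.resize(t[195:255,372:452],(400,300),interpolation=2)
b=cv2.resize(t[140:215,200:300],(400,300),interpolation=2)
c=cv2.resize(s[265:310,295:355],(400,300),interpolation=2)
d=cv2.resize(s[153:228,240:340],(400,300),interpolation=2)
cv2.imwrite("pics/m0.png",np.vstack([np.hstack([a,b]),np.hstack([c,d])]))
print(plane(ct,(412,224),.048),plane(ct,(274,198),.05))
E
```

```text
[ 0.50526854 -0.30460632  0.048     ] [0.57851766 0.09996013 0.05      ]
```

View pics/m0.png

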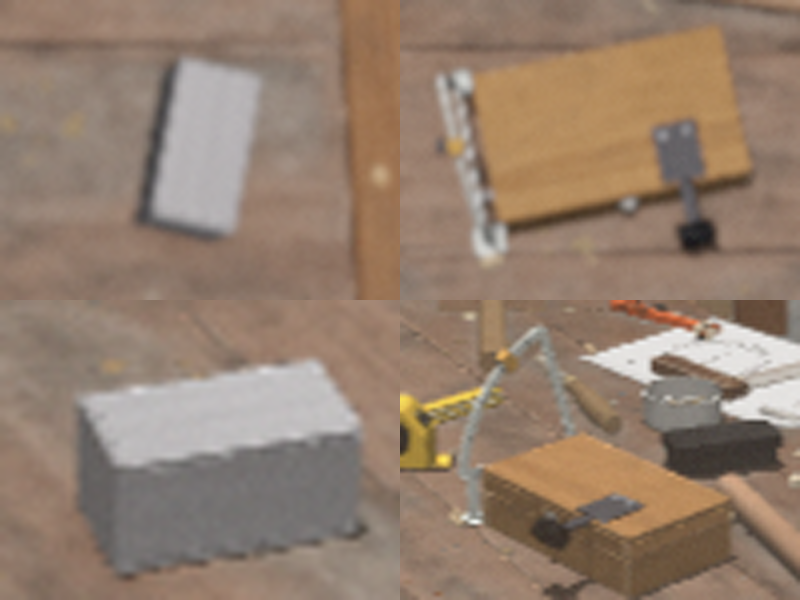

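Pot top face in the top crop: corners approx (178,60),(260,75),(238,235),(150,222). Case lid corners (470,75),(718,28),(750,175),(497,225). Clip at crop (455,147) in top and (506,58) in scene; pull at (697,234).

```bash
cat > m1.py <<'E'
from h import *
ct=calib("top"); cs=calib("scene")
A=lambda x,y:(372+x/5-.4,195+y/5-.4)
B=lambda x,y:(200+(x-400)/4-.4,140+y/4-.4)
C=lambda x,y:(295+x/6.667-.4,265+(y-300)/6.667-.4)
D=lambda x,y:(240+(x-400)/4-.4,153+(y-300)/4-.4)
P=np.array([plane(ct,A(*p),.048) for p in [(178,60),(260,75),(238,235),(150,222)]])
Q=np.array([plane(cs,C(*p),.048) for p in [(115,467),(80,398),(318,360),(360,432)]])
for X,n in((P,"pot top"),(Q,"pot scene")): print(n,X.mean(0),np.round(X[:,:2],3).tolist(),[round(np.linalg.norm(X[i]-X[i-1]),3) for i in range(4)])
d=(P[0]+P[1]-P[2]-P[3]); print("yaw",np.arctan2(d[1],d[0])); d=Q[2]+Q[3]-Q[0]-Q[1]; print("yaw?",np.arctan2(d[1],d[0]))
L=np.array([plane(ct,B(*p),.055) for p in [(470,75),(718,28),(750,175),(497,225)]])
print("lid",L.mean(0),np.round(L[:,:2],3).tolist(),[round(np.linalg.norm(L[i]-L[i-1]),3) for i in range(4)])
d=L[0]+L[3]-L[1]-L[2]; yy=np.arctan2(d[1],d[0])-np.pi/2; print("case yaw",yy)
S=np.array([plane(cs,D(*p),.055) for p in [(480,466),(588,434),(735,497),(630,545)]])
print("lid sc",S.mean(0),np.round(S[:,:2],3).tolist())
pull=plane(ct,B(697,234),.0635)
Rz=R.from_euler("z",yy).as_matrix()
print("pull",pull, "in case from centre",Rz.T@(pull-L.mean(0)))
m,e=tri(ct,B(455,147),cs,D(506,358)); c=Rz.T@(m-L.mean(0)); c[2]=m[2]
print("clip",m,e,"case",c,"ang",np.arctan2(c[2]-.034,.06-c[0]),np.hypot(c[2]-.034,.06-c[0]))
E
python3 m1.py
```

```text
pot top [ 0.50501374 -0.30730651  0.048     ] [[0.557, -0.293], [0.548, -0.341], [0.454, -0.323], [0.461, -0.272]] [np.float64(0.098), np.float64(0.049), np.float64(0.096), np.float64(0.052)]
pot scene [ 0.50889628 -0.30778108  0.048     ] [[0.458, -0.319], [0.469, -0.274], [0.561, -0.295], [0.548, -0.343]] [np.float64(0.093), np.float64(0.046), np.float64(0.095), np.float64(0.049)]
yaw -0.19521411738524183
yaw? -0.23633815390559856
lid [0.65899278 0.16655381 0.055     ] [[0.697, 0.271], [0.735, 0.086], [0.622, 0.062], [0.582, 0.247]] [np.float64(0.117), np.float64(0.188), np.float64(0.116), np.float64(0.189)]
case yaw 0.20793228638960515
lid sc [0.66489008 0.16324945 0.055     ] [[0.588, 0.249], [0.703, 0.266], [0.745, 0.088], [0.624, 0.05]]
pull [0.57535854 0.10023168 0.0635    ] in case from centre [-0.0955241  -0.04762833  0.0085    ]
clip [0.62135937 0.26687754 0.14101388] 0.005045883004263302 case [-0.01611223  0.10593168  0.14101388] ang 0.9525684860910855 0.13132037787491033
```

Consistent between views: pot centre ≈ (0.507,-0.3075), yaw ≈ -0.215; case ≈ (0.660,0.1655), yaw ≈ 0.208; clip angle ≈ 0.9. Tool yaw already suits the pot. I'll move on an arc, looking at the case on the way.

```bash
r='{"linear":[-5.3,-1.85,0],"rotation":[0,0,0]}'; python3 -m creep '[{"linear":[-5.3,-1.85,0],"rotation":[0,0,0]},{"linear":[-5.3,-1.85,0],"rotation":[0,0,0]},{"linear":[-5.3,-1.85,0],"rotation":[0,0,0]},{"linear":[-5.3,-1.85,0],"rotation":[0,0,0]},{"linear":[-5.3,-1.85,0],"rotation":[0,0,0]},{"linear":[-5.3,-1.85,0],"rotation":[0,0,0]},{"linear":[-5.3,-1.85,0],"rotation":[0,0,0]}]'
python3 -m creep '[{"linear":[-1.5,-5.1,0],"rotation":[0,0,0]},{"linear":[-1.5,-5.1,0],"rotation":[0,0,0]},{"linear":[-1.5,-5.1,0],"rotation":[0,0,0]},{"linear":[-1.5,-5.1,0],"rotation":[0,0,0]},{"linear":[-1.5,-5.1,0],"rotation":[0,0,0]},{"linear":[0,0,0],"rotation":[0,0,0]}]'
python3 - <<'E'
from h import *
p,r,s=tool(); print(p,s["joint_pos"]); c=calib("wrist"); im=viewer.capture("wrist"); cv2.imwrite("pics/w1.png",im[:,:,::-1]); np.savez("w1.npz",K=c[0],d=c[1],E=c[2])
print(proj(c,[[.66,.1655,.055],[.62136,.26688,.141]]), -c[2][:3,:3].T@c[2][:3,3])
E
```

```text
clock: 0.98
eef_pos: [0.4836, 0.4182, 0.4044]
tool_rot: [-0.0, 0.118, 0.993, -0.0]
contact_force: [-0.0, 1.1, -1.6]
finger_gap: 0.998
finger_force: 0.0
clock: 1.72
eef_pos: [0.4963, 0.1486, 0.4048]
tool_rot: [0.0, 0.122, 0.993, -0.001]
contact_force: [0.1, 0.8, 0.1]
finger_gap: 0.997
finger_force: 0.0
[0.49628055 0.14864739 0.40480957] [-0.63302505  0.03485433  0.29861715  1.78517383 -0.00945267  1.32328204
  0.99414122]
[[332.28319815 329.5116933 ]
 [466.20447379 330.65408455]] [0.42371603 0.16658706 0.37383726]
```

View pics/w1.png

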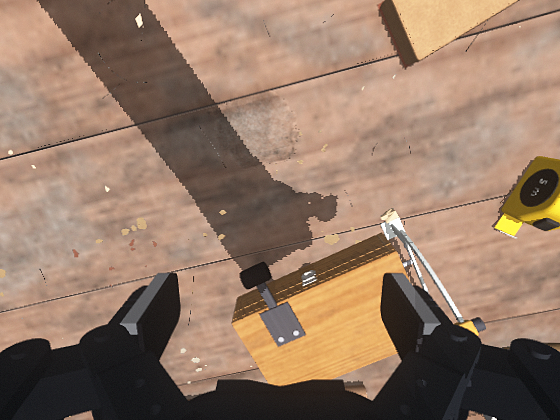

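The wrist view shows the pull at (256,275), the clip (brass) at about (468,324) by the right finger, and the lid's top front edge running roughly (240,318)–(396,248).

```bash
python3 - <<'E'
from h import *
z=np.load("w1.npz"); c=(z["K"],z["d"],z["E"])
pull=plane(c,(256,275),.0535); print("pull",pull)
a,b=plane(c,(234,321),.055),plane(c,(396,248),.055); print(a,b,np.linalg.norm(a-b)); d=b-a; print("yaw",np.arctan2(d[1],d[0])-np.pi/2)
for yaw in(.2,.215):
  Rz=R.from_euler("z",yaw).as_matrix(); O=pull-Rz@np.array([-.095,-.045,.0535]); print("case O",O)
  o,v=ray(c,(468,324)); oc=Rz.T@(o-O); vc=Rz.T@v
  for y in(.108,):
    q=oc+vc*(y-oc[1])/vc[1]; print(q,np.arctan2(q[2]-.034,.06-q[0]),np.hypot(q[2]-.034,.06-q[0]))
E
python3 -m creep '[{"linear":[-0.4,-5.8,0],"rotation":[0,0,0]},{"linear":[-0.4,-5.8,0],"rotation":[0,0,0]},{"linear":[-0.4,-5.8,0],"rotation":[0,0,0]},{"linear":[0.5,-5.8,0],"rotation":[0,0,0]},{"linear":[0.5,-5.8,0],"rotation":[0,0,0]},{"linear":[0.5,-5.8,0],"rotation":[0,0,0]},{"linear":[0.5,-5.8,0],"rotation":[0,0,0]},{"linear":[0,0,0],"rotation":[0,0,0]}]'
python3 - <<'E'
from h import *
p,r,s=tool(); print(p,s["joint_pos"]); c=calib("wrist"); im=viewer.capture("wrist"); cv2.imwrite("pics/w2.png",im[:,:,::-1]); np.savez("w2.npz",K=c[0],d=c[1],E=c[2])
print(proj(c,[[.507,-.3075,.048]]))
E
```

```text
pull [0.57841709 0.10217211 0.0535    ]
[0.62456277 0.06553389 0.055     ] [0.5821434 0.2458751 0.055    ] 0.18526293748381592
yaw 0.23101791520399573
case O [ 6.62583298e-01  1.65148689e-01 -6.93889390e-18]
[-0.03514413  0.108       0.1518746 ] 0.8917023823966557 0.15148210101218143
case O [ 6.61629216e-01  1.66404050e-01 -6.93889390e-18]
[-0.02960413  0.108       0.14825739] 0.9057451499308563 0.1452021040597615
clock: 2.78
eef_pos: [0.3918, -0.2421, 0.4051]
tool_rot: [0.0, 0.121, 0.993, -0.0]
contact_force: [0.9, 0.3, 0.5]
finger_gap: 1.004
finger_force: 0.0
[ 0.39178851 -0.24212931  0.4050527 ] [-0.29099851 -0.14928807  0.72653423  1.91892609  0.10227488  1.3349649
  1.73440937]
[[247.05754063 303.10821515]]
```

View pics/w2.png

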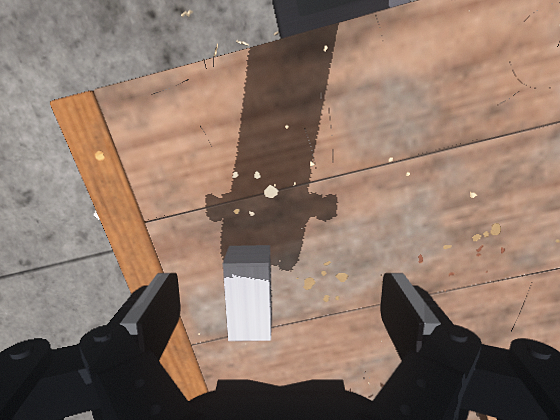

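Pot top face in the wrist view: near edge (225,277)–(270,278), far edge (228,341)–(271,339).

```bash
cat > go.py <<'E'
# delta from present pose to target grasp point g with tool z/y axes -> tool-axes cm, rotvec
from h import *
def delta(g,Rt):
    p,r,s=tool(); tcp=np.array(g)-Rt.apply([0,0,arm.tcp_to_grasp])
    return np.round(100*r.inv().apply(tcp-p),2), np.round((r.inv()*Rt).as_rotvec(),3), tcp
def down(yaw):  # tool y = Rz(yaw) y, z down
    return R.from_euler("z",yaw)*R.from_matrix(np.array([[-1,0,0],[0,1,0],[0,0,-1.]]))
E
python3 - <<'E'
from go import *
z=np.load("w2.npz"); c=(z["K"],z["d"],z["E"])
P=np.array([plane(c,u,.048) for u in [(225,277),(270,278),(271,339),(228,341)]]); print(P.round(4),P.mean(0))
n,f=(P[0]+P[1])/2,(P[2]+P[3])/2; d=f-n; yaw=np.arctan2(d[1],d[0]); print("yaw",yaw,np.linalg.norm(d))
ax=np.array([np.cos(yaw),np.sin(yaw),0]); C=P.mean(0); C[2]=.024
T=down(yaw)
for lean in(0,.44):
  Rt=T*R.from_euler("y",-lean); print(lean,Rt.as_matrix()[:,2])
  print("above",delta(C+ax*.015+[0,0,.12],Rt)); print("at",delta(C+ax*.015+[0,0,.008],Rt))
E
```

```text
[[ 0.4714 -0.3218  0.048 ]
 [ 0.4839 -0.2761  0.048 ]
 [ 0.557  -0.2936  0.048 ]
 [ 0.5481 -0.3408  0.048 ]] [ 0.51509308 -0.30805491  0.048     ]
yaw -0.23867671144745695 0.07708727659076349
0 [ 0.  0. -1.]
above (array([-14.98,  -3.78,  10.62]), array([0.001, 0.   , 0.   ]), array([ 0.52966786, -0.31160117,  0.2987    ]))
at (array([-14.97,  -3.79,  21.82]), array([0.001, 0.   , 0.   ]), array([ 0.52966786, -0.31160117,  0.1867    ]))
0.44 [ 0.41386479 -0.10069936 -0.90475166]
above (array([-8.39, -3.78, 12.09]), array([ 0.001, -0.44 ,  0.   ]), array([ 0.46564298, -0.29602298,  0.28396508]))
at (array([-8.38, -3.79, 23.29]), array([ 0.001, -0.44 ,  0.   ]), array([ 0.46564298, -0.29602298,  0.17196508]))
```

The jagged near boundary (row 277) is just the gripper's shadow, so I anchor on the far edge: centre ≈ (0.5065,-0.3068), agreeing with the other views.

```bash
cat > pot.py <<'E'
from go import *
yaw=-.23; ax=np.array([np.cos(yaw),np.sin(yaw),0]); C=np.array([.5065,-.3068,.024]); T=down(yaw)*R.from_euler("y",.35)
print("joints",tool()[2]["joint_pos"].round(2))
print("above",delta(C+ax*.018+[0,0,.10],T)); print("at",delta(C+ax*.018+[0,0,.006],T))
E
python3 -m creep '[{"linear":[-3,-0.5,0],"rotation":[0,0.17,0]},{"linear":[-3,-0.5,0],"rotation":[0,0.18,0]},{"linear":[-5,-1,2],"rotation":[0,0,0]},{"linear":[-5,-1,2],"rotation":[0,0,0]},{"linear":[0,0,0],"rotation":[0,0,0]}]' 8.5; python3 pot.py
```

```text
clock: 3.45
eef_pos: [0.5253, -0.2973, 0.3208]
tool_rot: [-0.178, 0.113, 0.977, 0.02]
contact_force: [-0.3, -0.2, 0.1]
finger_gap: 0.993
finger_force: 0.0
joints [-0.13  0.51  0.79  1.55 -0.21  1.56  2.03]
above (array([-6.96, -1.35,  2.88]), array([-0.  , -0.01, -0.  ]), array([ 0.57567539, -0.32299696,  0.26932096]))
at (array([-10.27,  -1.34,  11.67]), array([-0.  , -0.01, -0.  ]), array([ 0.57567539, -0.32299696,  0.17532096]))
```

```bash
python3 -m creep '[{"linear":[-3.5,-0.67,1.4],"rotation":[0,0,0]},{"linear":[-3.5,-0.67,1.4],"rotation":[0,0,0]},{"linear":[0,0,0],"rotation":[0,0,0]},{"linear":[0,0,0],"rotation":[0,0,0]}]' >/dev/null; python3 pot.py; python3 - <<'E'
from h import *
im=viewer.capture("wrist"); cv2.imwrite("pics/w3.png",im[:,:,::-1])
E
```

```text
joints [-0.05  0.66  0.75  1.43 -0.29  1.54  2.06]
above (array([-0.46,  0.33,  0.84]), array([ 0.002,  0.001, -0.004]), array([ 0.57567539, -0.32299696,  0.26932096]))
at (array([-3.68,  0.32,  9.67]), array([ 0.002,  0.001, -0.004]), array([ 0.57567539, -0.32299696,  0.17532096]))
```

View pics/w3.png

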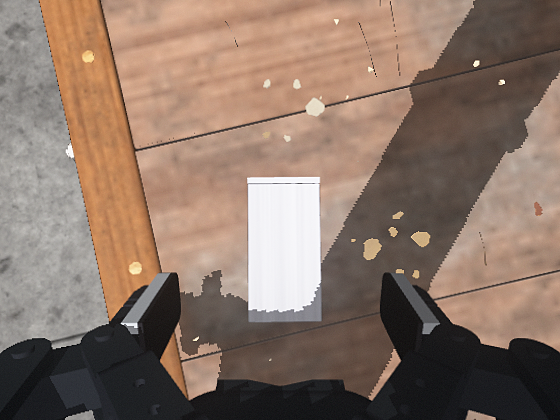

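Pot is centred between the jaws (column 284 vs 280) and square to them. Descend and grip.

```bash
python3 -m creep '[{"linear":[-1.2,0.1,3.2],"rotation":[0,0,0]},{"linear":[-1.2,0.1,3.2],"rotation":[0,0,0]},{"linear":[-1.2,0.1,3.2],"rotation":[0,0,0]},{"linear":[0,0,0],"rotation":[0,0,0]},{"linear":[0,0,0],"rotation":[0,0,0]}]'; python3 pot.py
python3 -m creep '[{"linear":[0,0,0],"rotation":[0,0,0]},{"linear":[0,0,0],"rotation":[0,0,0]},{"linear":[0,0,0],"rotation":[0,0,0]},{"linear":[0,0,0],"rotation":[0,0,0]},{"linear":[0,0,0],"rotation":[0,0,0]},{"linear":[0,0,0],"rotation":[0,0,0]}]' 3.5
```

```text
clock: 4.62
eef_pos: [0.5754, -0.3245, 0.1773]
tool_rot: [-0.172, 0.116, 0.978, 0.02]
contact_force: [-0.1, -1.0, -0.4]
finger_gap: 0.999
finger_force: 0.0
joints [-0.03  0.76  0.71  1.49 -0.35  1.39  2.07]
above (array([ 3.14,  0.14, -8.65]), array([ 0.002,  0.003, -0.005]), array([ 0.57567539, -0.32299696,  0.26932096]))
at (array([-0.06,  0.15,  0.19]), array([ 0.002,  0.003, -0.005]), array([ 0.57567539, -0.32299696,  0.17532096]))
clock: 5.38
eef_pos: [0.5758, -0.3245, 0.1764]
tool_rot: [-0.172, 0.116, 0.978, 0.02]
contact_force: [1.8, -0.8, 6.6]
finger_gap: 0.551
finger_force: 63.0
```

Gripped. Lift 8 cm, then pitch back about the grasp point.

```bash
python3 -m creep '[{"linear":[0.7,0,-1.9],"rotation":[0,0,0]},{"linear":[0.7,0,-1.9],"rotation":[0,0,0]},{"linear":[0.7,0,-1.9],"rotation":[0,0,0]},{"linear":[0.7,0,-1.9],"rotation":[0,0,0]},{"linear":[0,0,0],"rotation":[0,0,0]}]' | head -4
python3 -m creep '[{"linear":[2.0,0,0.13],"rotation":[0,-0.131,0]},{"linear":[2.0,0,0.13],"rotation":[0,-0.131,0]},{"linear":[2.0,0,0.13],"rotation":[0,-0.131,0]},{"linear":[2.0,0,0.13],"rotation":[0,-0.131,0]},{"linear":[2.0,0,0.13],"rotation":[0,-0.131,0]},{"linear":[2.0,0,0.13],"rotation":[0,-0.131,0]},{"linear":[0,0,0],"rotation":[0,0,0]},{"linear":[0,0,0],"rotation":[0,0,0]}]'; python3 pot.py
```

```text
clock: 6.0
eef_pos: [0.5753, -0.3247, 0.2584]
tool_rot: [-0.171, 0.116, 0.978, 0.02]
contact_force: [-0.3, 0.1, -2.7]
clock: 7.0
eef_pos: [0.4618, -0.2969, 0.2515]
tool_rot: [0.214, 0.115, 0.97, -0.025]
contact_force: [0.3, -0.7, -0.9]
finger_gap: 0.558
finger_force: 62.5
joints [-0.16  0.13  0.78  2.09 -0.44  0.59  2.25]
above (array([-11.35,   0.11,   3.31]), array([-0.   ,  0.785, -0.005]), array([ 0.57567539, -0.32299696,  0.26932096]))
at (array([-7.38,  0.11, 11.83]), array([-0.   ,  0.785, -0.005]), array([ 0.57567539, -0.32299696,  0.17532096]))
```

```bash
python3 -m creep '[{"linear":[-1.8,0.45,0.85],"rotation":[0,0,0]},{"linear":[-1.8,0.45,0.85],"rotation":[0,0,0]},{"linear":[-1.8,0.45,0.85],"rotation":[0,0,0]},{"linear":[-1.8,0.45,0.85],"rotation":[0,0,0]},{"linear":[2.0,0,0.13],"rotation":[0,-0.131,0]},{"linear":[2.0,0,0.13],"rotation":[0,-0.131,0]},{"linear":[2.0,0,0.13],"rotation":[0,-0.131,0]},{"linear":[0,0,0],"rotation":[0,0,0]}]'; python3 pot.py
```

```text
clock: 8.0
eef_pos: [0.5135, -0.2939, 0.2141]
tool_rot: [0.315, 0.111, 0.942, -0.03]
contact_force: [-0.4, -0.6, -2.5]
finger_gap: 0.558
finger_force: 62.9
joints [ 0.38  0.22  0.16  2.08 -0.82  0.31  2.59]
above (array([-8.7 , -1.35, -0.4 ]), array([ 0.014,  0.994, -0.001]), array([ 0.57567539, -0.32299696,  0.26932096]))
at (array([-3.05, -1.48,  7.12]), array([ 0.014,  0.994, -0.001]), array([ 0.57567539, -0.32299696,  0.17532096]))
```

The wrist runs short of j7/j6 range here. I'll swing left so the tilt plane coincides with the arm plane, and go a bit farther out.

```bash
cat > d.py <<'E'
import sys; from go import *
p,r,s=tool(); t=np.array(list(map(float,sys.argv[1:4]))); m=r.as_matrix()
print("delta cm",(100*r.inv().apply(t-p)).round(2),"z",m[:,2].round(3),"y",m[:,1].round(3),"j",s["joint_pos"].round(2),"grasp",(p+arm.tcp_to_grasp*m[:,2]).round(4),"p",p.round(4))
E
python3 d.py .56 -.135 .23
```

```text
delta cm [-1.56 16.55 -0.54] z [ 0.587 -0.126 -0.8  ] y [0.227 0.974 0.013] j [ 0.38  0.22  0.16  2.08 -0.82  0.31  2.59] grasp [ 0.6044 -0.3134  0.0904] p [ 0.5135 -0.2939  0.2141]
```

```bash
python3 -m creep '[{"linear":[-0.3,2.8,-0.1],"rotation":[0,0,0]},{"linear":[-0.3,2.8,-0.1],"rotation":[0,0,0]},{"linear":[-0.3,2.8,-0.1],"rotation":[0,0,0]},{"linear":[-0.3,2.8,-0.1],"rotation":[0,0,0]},{"linear":[-0.3,2.8,-0.1],"rotation":[0,0,0]},{"linear":[-0.3,2.8,-0.1],"rotation":[0,0,0]},{"linear":[0,0,0],"rotation":[0,0,0]}]' | head -1; python3 d.py .56 -.135 .23
python3 -m creep '[{"linear":[2.0,0,0.13],"rotation":[0,-0.131,0]},{"linear":[2.0,0,0.13],"rotation":[0,-0.131,0]},{"linear":[0,0,0],"rotation":[0,0,0]},{"linear":[0,0,0],"rotation":[0,0,0]}]'; python3 d.py .56 -.135 .23
```

```text
clock: 8.88
delta cm [ 0.49 -0.88  0.16] z [ 0.591 -0.124 -0.797] y [0.217 0.976 0.01 ] j [-0.27  0.16  0.47  2.13 -0.21  0.23  1.71] grasp [ 0.6562 -0.1463  0.111 ] p [ 0.5648 -0.1271  0.2343]
clock: 9.38
eef_pos: [0.5583, -0.1209, 0.2313]
tool_rot: [0.353, 0.098, 0.93, -0.015]
contact_force: [0.0, 0.8, -3.2]
finger_gap: 0.556
finger_force: 62.9
delta cm [-0.28 -1.35  0.35] z [ 0.654 -0.097 -0.751] y [0.193 0.98  0.041] j [-0.44  0.15  0.65  2.18 -0.76  0.16  2.24] grasp [ 0.6594 -0.136   0.1152] p [ 0.5583 -0.1209  0.2313]
```

```bash
cat > pl.py <<'E'
import sys; from go import *
x,y,z,h,f=map(float,sys.argv[1:6])
print(delta([x,y,z],down(h)*R.from_euler("y",-f))); p,r,s=tool(); m=r.as_matrix(); print("fwd tilt",np.arcsin(-m[2,0]).round(3),"j",s["joint_pos"].round(2),"grasp",(p+arm.tcp_to_grasp*m[:,2]).round(4),"clock",s["clock"], "roll y_z",m[2,1].round(3))
E
python3 pl.py .66 -.24 .12 -.33 .72;python3 pl.py .66 -.24 .12 -.33 .9
```

```text
(array([-2.19, -8.31,  0.8 ]), array([ 0.12 , -0.002,  0.074]), array([ 0.56349724, -0.2069454 ,  0.23630435]))
fwd tilt 0.72 j [-0.44  0.15  0.65  2.18 -0.76  0.16  2.24] grasp [ 0.6594 -0.136   0.1152] clock 9.375 roll y_z 0.041
(array([ 0.57, -8.14,  1.07]), array([ 0.127, -0.182,  0.063]), array([ 0.54535795, -0.20073225,  0.21616306]))
fwd tilt 0.72 j [-0.44  0.15  0.65  2.18 -0.76  0.16  2.24] grasp [ 0.6594 -0.136   0.1152] clock 9.375 roll y_z 0.041
```

```bash
python3 -m creep '[{"linear":[-0.8,-2.1,0.2],"rotation":[0.03,0,0.02]},{"linear":[-0.8,-2.1,0.2],"rotation":[0.03,0,0.02]},{"linear":[-0.3,-2.1,0.2],"rotation":[0.03,0,0.02]},{"linear":[-0.3,-2.1,0.2],"rotation":[0.03,0,0.02]},{"linear":[0,0,0],"rotation":[0,0,0]},{"linear":[0,0,0],"rotation":[0,0,0]}]' | head -1;python3 pl.py .66 -.24 .12 -.33 .9; python3 pl.py .70 -.25 .12 -.33 .9
```

```text
clock: 10.12
(array([2.41, 0.18, 0.61]), array([ 0.   , -0.183, -0.006]), array([ 0.54535795, -0.20073225,  0.21616306]))
fwd tilt 0.716 j [-0.38  0.21  0.74  2.12 -0.74  0.19  2.22] grasp [ 0.6543 -0.2399  0.1199] clock 10.125 roll y_z 0.005
(array([-0.69,  0.54,  3.31]), array([ 0.   , -0.183, -0.006]), array([ 0.58535795, -0.21073225,  0.21616306]))
fwd tilt 0.716 j [-0.38  0.21  0.74  2.12 -0.74  0.19  2.22] grasp [ 0.6543 -0.2399  0.1199] clock 10.125 roll y_z 0.005
```

```bash
python3 -m creep '[{"linear":[-0.2,0.15,0.9],"rotation":[0,-0.045,0]},{"linear":[-0.2,0.15,0.9],"rotation":[0,-0.045,0]},{"linear":[-0.2,0.1,0.8],"rotation":[0,-0.045,0]},{"linear":[-0.2,0.1,0.8],"rotation":[0,-0.045,0]},{"linear":[0,0,0],"rotation":[0,0,0]},{"linear":[0,0,0],"rotation":[0,0,0]}]' | head -1;python3 pl.py .70 -.25 .12 -.33 .9; python3 pl.py .70 -.25 .07 -.33 .85
```

```text
clock: 10.88
(array([ 3.5 , -0.26,  1.4 ]), array([-0.003, -0.066, -0.008]), array([ 0.58535795, -0.21073225,  0.21616306]))
fwd tilt 0.834 j [-0.25  0.25  0.59  2.06 -1.23  0.1   2.69] grasp [ 0.7069 -0.2503  0.1476] clock 10.875 roll y_z 0.004
(array([ 6.43, -0.28,  4.72]), array([-0.003, -0.016, -0.008]), array([ 0.59004805, -0.21233872,  0.17209939]))
fwd tilt 0.834 j [-0.25  0.25  0.59  2.06 -1.23  0.1   2.69] grasp [ 0.7069 -0.2503  0.1476] clock 10.875 roll y_z 0.004
```

```bash
python3 pl.py .71 -.25 .085 -.33 .75
```

```text
(array([3.14, 0.07, 4.47]), array([-0.002,  0.084, -0.008]), array([ 0.61024029, -0.21582982,  0.19819227]))
fwd tilt 0.834 j [-0.25  0.25  0.59  2.06 -1.23  0.1   2.69] grasp [ 0.7069 -0.2503  0.1476] clock 10.875 roll y_z 0.004
```

```bash
python3 -m creep '[{"linear":[0.8,0,1.1],"rotation":[0,0.021,0]},{"linear":[0.8,0,1.1],"rotation":[0,0.021,0]},{"linear":[0.8,0,1.1],"rotation":[0,0.021,0]},{"linear":[0.8,0,1.1],"rotation":[0,0.021,0]},{"linear":[0,0,0],"rotation":[0,0,0]},{"linear":[0,0,0],"rotation":[0,0,0]}]' ;python3 pl.py .71 -.25 .072 -.33 .75; python3 - <<'E'
from h import *
im=viewer.capture("scene"); im=im[170:350,230:470]; cv2.imwrite("pics/s4.png",cv2.resize(im,(800,600),interpolation=2)[:,:,::-1])
E
```

```text
clock: 11.62
eef_pos: [0.6079, -0.2165, 0.1985]
tool_rot: [0.362, 0.158, 0.917, -0.06]
contact_force: [-0.2, -0.3, -1.6]
finger_gap: 0.552
finger_force: 62.8
(array([0.76, 0.13, 1.11]), array([-0.003,  0.002, -0.01 ]), array([ 0.61024029, -0.21582982,  0.18519227]))
fwd tilt 0.752 j [-0.13  0.35  0.48  2.03 -1.25  0.11  2.69] grasp [ 0.7077 -0.2511  0.0854] clock 11.625 roll y_z 0.005
```

View pics/s4.png

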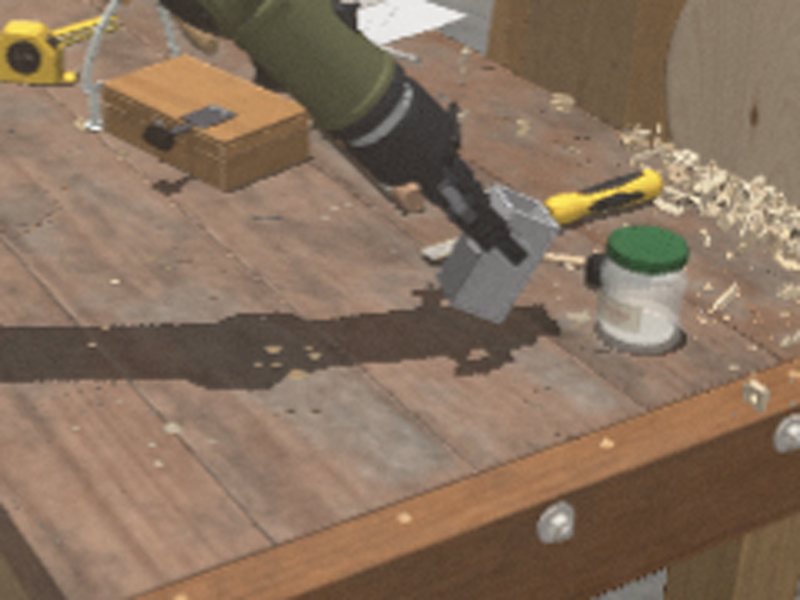

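The pot is held about 27° from upright, foot edge just off the bench, clear of screwdriver and jar. Lower to contact.

```bash
python3 -m creep '[{"linear":[0.4,0,0.55],"rotation":[0,0,0]},{"linear":[0.4,0,0.55],"rotation":[0,0,0]},{"linear":[0,0,0],"rotation":[0,0,0]},{"linear":[0,0,0],"rotation":[0,0,0]}]' | sed -n 2,4p;python3 pl.py .71 -.25 .068 -.33 .75
python3 -m creep '[{"linear":[0.15,0,0.25],"rotation":[0,0,0]},{"linear":[0,0,0],"rotation":[0,0,0]},{"linear":[0,0,0],"rotation":[0,0,0]}]' | sed -n 2,4p;python3 pl.py .71 -.25 .068 -.33 .75
```

```text
eef_pos: [0.6114, -0.2171, 0.1889]
tool_rot: [0.359, 0.158, 0.918, -0.059]
contact_force: [0.4, -0.4, -2.5]
(array([0.63, 0.08, 0.47]), array([-0.003, -0.005, -0.01 ]), array([ 0.61024029, -0.21582982,  0.18119227]))
fwd tilt 0.745 j [-0.06  0.37  0.4   2.02 -1.24  0.1   2.69] grasp [ 0.7104 -0.2515  0.0751] clock 12.175 roll y_z 0.004
eef_pos: [0.6124, -0.2172, 0.1868]
tool_rot: [0.358, 0.158, 0.918, -0.059]
contact_force: [0.6, -0.6, -2.7]
(array([0.56, 0.05, 0.25]), array([-0.003, -0.008, -0.01 ]), array([ 0.61024029, -0.21582982,  0.18119227]))
fwd tilt 0.742 j [-0.06  0.37  0.4   2.02 -1.24  0.1   2.69] grasp [ 0.7112 -0.2515  0.0728] clock 12.55 roll y_z 0.005
```

```bash
python3 -m creep '[{"linear":[0.2,0,0.2],"rotation":[0,0,0]},{"linear":[0,0,0],"rotation":[0,0,0]},{"linear":[0,0,0],"rotation":[0,0,0]}]' | sed -n 2,4p;python3 pl.py .71 -.25 .068 -.33 .75 | tail -1
python3 -m creep '[{"linear":[0.2,0,0.2],"rotation":[0,0,0]},{"linear":[0,0,0],"rotation":[0,0,0]},{"linear":[0,0,0],"rotation":[0,0,0]}]' | sed -n 2,4p;python3 pl.py .71 -.25 .068 -.33 .75|tail -1
```

```text
eef_pos: [0.6134, -0.2175, 0.1862]
tool_rot: [0.358, 0.159, 0.918, -0.059]
contact_force: [-2.0, 1.4, 4.4]
fwd tilt 0.742 j [-0.06  0.37  0.4   2.02 -1.24  0.1   2.69] grasp [ 0.7121 -0.2519  0.0721] clock 12.925 roll y_z 0.005
eef_pos: [0.6142, -0.2178, 0.1859]
tool_rot: [0.358, 0.159, 0.918, -0.059]
contact_force: [-8.0, 2.5, 13.2]
fwd tilt 0.742 j [-0.05  0.38  0.39  2.01 -1.24  0.1   2.69] grasp [ 0.713  -0.2521  0.0719] clock 13.3 roll y_z 0.005
```

Contact. Ease off slightly and release.

```bash
python3 -m creep '[{"linear":[-0.0,0,-0.25],"rotation":[0,0,0]},{"linear":[0,0,0],"rotation":[0,0,0]}]' | sed -n 4p
python3 -m creep '[{"linear":[0,0,0],"rotation":[0,0,0]},{"linear":[0,0,-0.5],"rotation":[0,0,0]},{"linear":[0,0,-0.5],"rotation":[0,0,0]},{"linear":[0,0,-0.5],"rotation":[0,0,0]},{"linear":[0,0,0],"rotation":[0,0,0]}]' 8.5 
python3 - <<'E'
from h import *
im=viewer.capture("scene"); im=im[170:350,230:470]; cv2.imwrite("pics/s5.png",cv2.resize(im,(800,600),interpolation=2)[:,:,::-1])
E
```

```text
contact_force: [-1.6, 0.8, 3.8]
clock: 14.18
eef_pos: [0.6022, -0.2131, 0.1969]
tool_rot: [0.356, 0.158, 0.919, -0.059]
contact_force: [-0.5, -0.6, -0.5]
finger_gap: 0.995
finger_force: 0.0
```

View pics/s5.png

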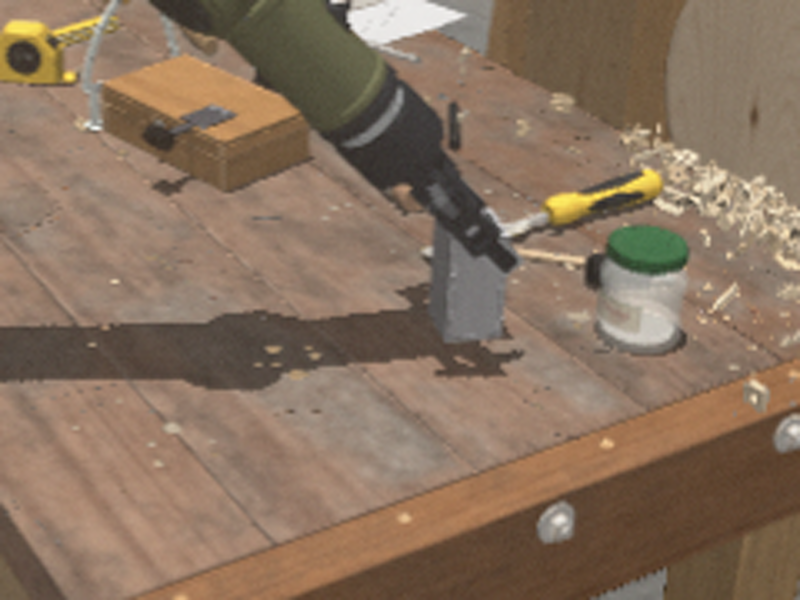

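The pot stands upright on its foot between the open fingers. Back out along the tool axis, and refine the marker angle from the stored pictures.

```bash
python3 -m creep '[{"linear":[0,0,-2],"rotation":[0,0,0]},{"linear":[0,0,-3],"rotation":[0,0,0]},{"linear":[0,0,-3],"rotation":[0,0,0]},{"linear":[0,0,-3],"rotation":[0,0,0]},{"linear":[0,0,-3],"rotation":[0,0,0]},{"linear":[0,0,0],"rotation":[0,0,0]}]' 8.5 | head -4
cat > mk.py <<'E'
from h import *
O=np.array([.661,.1655,0])
z=np.load("w1.npz")
for n,c,(u,v),w in(("top0",calib("top"),(213,177),8),("scene0",calib("scene"),(266,167),6),("w1",(z["K"],z["d"],z["E"]),(468,324),18)):
    im=cv2.imread(f"pics/{n}.png"); h=cv2.cvtColor(im,cv2.COLOR_BGR2HSV); m=np.zeros(h.shape[:2],np.uint8)
    m[v-w:v+w,u-w:u+w]=cv2.inRange(h,(12,120,90),(28,255,255))[v-w:v+w,u-w:u+w]
    k,lab,st,ce=cv2.connectedComponentsWithStats(m); i=1+np.argmax(st[1:,4]); uv=ce[i]; print(n,uv.round(1),st[i])
    for yaw in(.2,.215):
        Rz=R.from_euler("z",yaw).as_matrix(); o,d=ray(c,uv); o=Rz.T@(o-O); d=Rz.T@d; q=o+d*(.108-o[1])/d[1]
        # also where the ray's x,z fits r=.125
        t=[t for t in np.linspace(.2,2,20000)]; 
        Pp=o+np.outer(t,d); rr=abs(np.hypot(Pp[:,2]-.034,.06-Pp[:,0])-.125); j=np.argmin(rr); s=Pp[j]
        print(yaw,"plane:",q.round(4),np.arctan2(q[2]-.034,.06-q[0]).round(3),np.hypot(q[2]-.034,.06-q[0]).round(3)," r125:",np.arctan2(s[2]-.034,.06-s[0]).round(3),s[1].round(3))
E
python3 mk.py
```

```text
clock: 14.98
eef_pos: [0.5345, -0.1858, 0.2773]
tool_rot: [0.352, 0.155, 0.922, -0.054]
contact_force: [-0.1, -0.1, 0.5]
top0 [213.  176.5] [212 176   3   2   6]
0.2 plane: [-0.0261  0.108   0.1585] 0.966 0.151  r125: -1.44 0.13
0.215 plane: [-0.0257  0.108   0.1629] 0.984 0.155  r125: -1.457 0.13
scene0 [266.1 167.2] [264 165   5   6  15]
0.2 plane: [-0.0152  0.108   0.1402] 0.955 0.13  r125: 0.972 0.114
0.215 plane: [-0.0137  0.108   0.1403] 0.964 0.129  r125: 0.98 0.113
w1 [469.1 326.5] [457 320  22  16 143]
0.2 plane: [-0.0294  0.108   0.1497] 0.913 0.146  r125: -2.399 0.161
0.215 plane: [-0.0293  0.108   0.1514] 0.921 0.148  r125: 0.937 0.112
```

Marker angle lies at the upper end (~0.9, the stated maximum); I'll compare pointer and clip directly once the lid is up. Now to above the pull, tool tilted 0.35 forward.

```bash
python3 pl.py .577 .1018 .16 .21 .35
```

```text
(array([ 5.65, 25.89, -8.43]), array([-0.27 ,  0.371, -0.471]), array([0.52511909, 0.09074198, 0.30532096]))
fwd tilt 0.728 j [-0.83  0.06  1.15  2.17 -0.21  0.22  1.72] grasp [ 0.6322 -0.218   0.1618] clock 14.975 roll y_z 0.01
```

```bash
python3 -m creep '[{"linear":[0.7,2.0,-2],"rotation":[-0.034,0.046,-0.059]},{"linear":[0.7,3,-2],"rotation":[-0.034,0.046,-0.059]},{"linear":[0.7,3.3,-1],"rotation":[-0.034,0.046,-0.059]},{"linear":[0.7,3.3,-1],"rotation":[-0.034,0.046,-0.059]},{"linear":[0.7,3.3,-1],"rotation":[-0.034,0.046,-0.059]},{"linear":[0.7,3.3,-0.5],"rotation":[-0.034,0.046,-0.059]},{"linear":[0.7,3.3,-0.5],"rotation":[-0.034,0.046,-0.059]},{"linear":[0.7,3.3,-0.5],"rotation":[-0.034,0.046,-0.059]}]' 5 | head -1;  python3 -m creep '[{"linear":[0,0,0],"rotation":[0,0,0]},{"linear":[0,0,0],"rotation":[0,0,0]}]' | head -1; python3 pl.py .577 .1018 .13 .21 .35
```

```text
clock: 15.98
clock: 16.23
(array([-4.27,  1.79,  5.2 ]), array([-0.006,  0.022, -0.026]), array([0.52511909, 0.09074198, 0.27532096]))
fwd tilt 0.372 j [-1.12 -0.23  0.86  2.18  0.28  0.76  1.35] grasp [0.5259 0.0731 0.1641] clock 16.225 roll y_z 0.004
```

```bash
python3 -m creep '[{"linear":[-1.4,0.6,1.7],"rotation":[0,0.007,-0.008]},{"linear":[-1.4,0.6,1.7],"rotation":[0,0.007,-0.008]},{"linear":[-1.4,0.6,1.7],"rotation":[0,0.007,-0.008]},{"linear":[0,0,0],"rotation":[0,0,0]},{"linear":[0,0,0],"rotation":[0,0,0]}]' | head -1; python3 pl.py .577 .1018 .0535 .21 .35;  python3 - <<'E'
from h import *
c=calib("wrist"); im=viewer.capture("wrist"); cv2.imwrite("pics/w6.png",im[:,:,::-1]); np.savez("w6.npz",K=c[0],d=c[1],E=c[2])
print(proj(c,[[.577,.1018,.0535]]))
E
```

```text
clock: 16.85
(array([2.46, 0.08, 7.29]), array([-0.007,  0.   , -0.003]), array([0.52511909, 0.09074198, 0.19882096]))
fwd tilt 0.35 j [-1.22  0.06  1.03  2.08 -0.08  0.68  1.64] grasp [0.5755 0.1    0.1304] clock 16.85 roll y_z -0.006
[[283.14858123 196.29830004]]
```

View pics/w6.png

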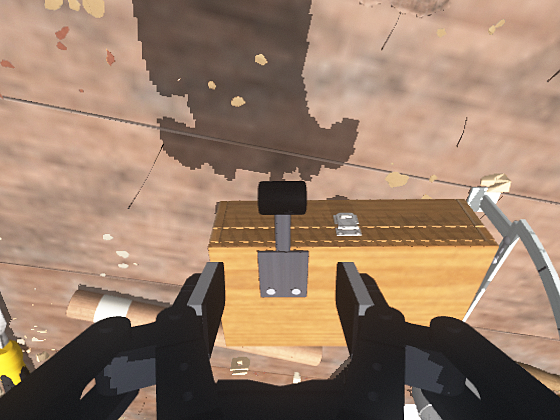

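The pull is at (282,197), within a pixel or so of prediction (283,196), square to the jaws. Descend and pinch.

```bash
python3 -m creep '[{"linear":[0.62,0.02,1.82],"rotation":[0,0,0]},{"linear":[0.62,0.02,1.82],"rotation":[0,0,0]},{"linear":[0.62,0.02,1.82],"rotation":[0,0,0]},{"linear":[0.6,0.02,1.82],"rotation":[0,0,0]},{"linear":[0,0,0],"rotation":[0,0,0]},{"linear":[0,0,0],"rotation":[0,0,0]}]' | sed -n 4p; python3 pl.py .577 .1018 .0535 .21 .35; python3 -m creep '[{"linear":[0,0,0],"rotation":[0,0,0]},{"linear":[0,0,0],"rotation":[0,0,0]},{"linear":[0,0,0],"rotation":[0,0,0]},{"linear":[0,0,0],"rotation":[0,0,0]},{"linear":[0,0,0],"rotation":[0,0,0]}]' 1.5;  python3 pl.py .577 .1018 .0535 .21 .35
```

```text
contact_force: [-0.3, -0.2, 0.2]
(array([ 0.11, -0.08,  0.1 ]), array([-0.006,  0.003, -0.002]), array([0.52511909, 0.09074198, 0.19882096]))
fwd tilt 0.353 j [-1.07  0.24  0.92  2.14 -0.39  0.53  1.89] grasp [0.5781 0.1019 0.055 ] clock 17.65 roll y_z -0.004
clock: 18.27
eef_pos: [0.5259, 0.0913, 0.2001]
tool_rot: [0.175, -0.102, 0.979, 0.015]
contact_force: [-4.3, -2.3, 6.6]
finger_gap: 0.316
finger_force: 60.1
(array([ 0.12, -0.04,  0.09]), array([-0.007,  0.002, -0.002]), array([0.52511909, 0.09074198, 0.19882096]))
fwd tilt 0.352 j [-1.07  0.25  0.92  2.14 -0.39  0.53  1.89] grasp [0.5783 0.1014 0.0549] clock 18.275 roll y_z -0.006
```

Gripped (gap 27 mm). Raise along the hinge arc, turning the tool with the lid: 0.05 rad per row.

```bash
cat > lid.py <<'E'
from h import *
O=np.array([.661,.1655,0]);Rz=R.from_euler("z",.21).as_matrix()
p,r,s=tool(); m=r.as_matrix(); g=Rz.T@(p+arm.tcp_to_grasp*m[:,2]-O)
a=np.array([.06-g[0],g[2]-.034]); print("grasp case",g.round(4),"radius",np.hypot(*a).round(4),"theta",(np.arctan2(a[1],a[0])-np.arctan2(.0195,.155)).round(4),"tilt",np.arcsin(-m[2,0]).round(3),"j",s["joint_pos"].round(2),"F",s["contact_force"].round(1),"gap",s["finger_gap"].round(3),s["finger_force"],s["clock"])
E
python3 lid.py
python3 -m creep '[{"linear":[-1.15,0,-0.66],"rotation":[0,0.05,0]},{"linear":[-1.15,0,-0.66],"rotation":[0,0.05,0]},{"linear":[-1.15,0,-0.66],"rotation":[0,0.05,0]},{"linear":[-1.15,0,-0.66],"rotation":[0,0.05,0]},{"linear":[0,0,0],"rotation":[0,0,0]}]' >/dev/null; python3 lid.py
python3 -m creep '[{"linear":[-1.15,0,-0.66],"rotation":[0,0.05,0]},{"linear":[-1.15,0,-0.66],"rotation":[0,0.05,0]},{"linear":[-1.15,0,-0.66],"rotation":[0,0.05,0]},{"linear":[-1.15,0,-0.66],"rotation":[0,0.05,0]},{"linear":[0,0,0],"rotation":[0,0,0]}]' >/dev/null; python3 lid.py
```

```text
Traceback (most recent call last):
  File "lid.py", line 4, in <module>
    a=np.array([.06-g[0],g[2]-.034]); print("grasp case",g.round(4),"radius",np.hypot(*a).round(4),"theta",(np.arctan2(a[1],a[0])-np.arctan2(.0195,.155)).round(4),"tilt",np.arcsin(-m[2,0]).round(3),"j",s["joint_pos"].round(2),"F",s["contact_force"].round(1),"gap",s["finger_gap"].round(3),s["finger_force"],s["clock"])
                                                                                                                                                                                                                                                                        ^^^^^^^^^^^^^^^^^^^^^
AttributeError: 'float' object has no attribute 'round'
Traceback (most recent call last):
  File "lid.py", line 4, in <module>
    a=np.array([.06-g[0],g[2]-.034]); print("grasp case",g.round(4),"radius",np.hypot(*a).round(4),"theta",(np.arctan2(a[1],a[0])-np.arctan2(.0195,.155)).round(4),"tilt",np.arcsin(-m[2,0]).round(3),"j",s["joint_pos"].round(2),"F",s["contact_force"].round(1),"gap",s["finger_gap"].round(3),s["fin
[... 398 characters left out ...]
):
  File "lid.py", line 4, in <module>
    a=np.array([.06-g[0],g[2]-.034]); print("grasp case",g.round(4),"radius",np.hypot(*a).round(4),"theta",(np.arctan2(a[1],a[0])-np.arctan2(.0195,.155)).round(4),"tilt",np.arcsin(-m[2,0]).round(3),"j",s["joint_pos"].round(2),"F",s["contact_force"].round(1),"gap",s["finger_gap"].round(3),s["finger_force"],s["clock"])
                                                                                                                                                                                                                                                                        ^^^^^^^^^^^^^^^^^^^^^
AttributeError: 'float' object has no attribute 'round'
```

```bash
sed -i 's/s\["finger_gap"\].round(3)/s["finger_gap"]/' lid.py; python3 lid.py
```

```text
grasp case [-0.0752 -0.0452  0.1119] radius 0.156 theta 0.3976 tilt -0.05 j [-0.92  0.49  0.89  1.71 -0.39  1.19  1.86] F [-3.4 -2.1 -0.2] gap 0.31325923570814684 61.8549120426178 19.525
```

Excellent: radius 0.156, θ ≈ 0.40, low force. Continue to ~0.8.

```bash
python3 -m creep '[{"linear":[-1.15,0,-0.66],"rotation":[0,0.05,0]},{"linear":[-1.15,0,-0.66],"rotation":[0,0.05,0]},{"linear":[-1.15,0,-0.66],"rotation":[0,0.05,0]},{"linear":[-1.15,0,-0.66],"rotation":[0,0.05,0]},{"linear":[0,0,0],"rotation":[0,0,0]}]' >/dev/null; python3 lid.py
python3 -m creep '[{"linear":[-1.15,0,-0.66],"rotation":[0,0.05,0]},{"linear":[-1.15,0,-0.66],"rotation":[0,0.05,0]},{"linear":[-1.15,0,-0.66],"rotation":[0,0.05,0]},{"linear":[-1.15,0,-0.66],"rotation":[0,0.05,0]},{"linear":[0,0,0],"rotation":[0,0,0]},{"linear":[0,0,0],"rotation":[0,0,0]}]' >/dev/null; python3 lid.py
python3 - <<'E'
from h import *
s=viewer.capture("scene"); t=viewer.capture("top"); w=viewer.capture("wrist"); c=calib("wrist"); np.savez("w7.npz",K=c[0],d=c[1],E=c[2])
for n,i in(("s7",s),("t7",t),("w7",w)): cv2.imwrite(f"pics/{n}.png",i[:,:,::-1])
a=cv2.resize(s[150:210,235:315],(400,300),interpolation=2); b=cv2.resize(t[145:205,190:270],(400,300),interpolation=2); w=cv2.resize(w,(400,300))
O=np.array([.661,.1655,0]);Rz=R.from_euler("z",.21).as_matrix()
P=[]
for th in(.8,.85,.9):
    P.append(O+Rz@np.array([.06-.116*np.cos(th),.104,.034+.116*np.sin(th)]))
for n in("scene","top","wrist"): print(n,proj(calib(n),P).round(1).tolist())
cv2.imwrite("pics/m7.png",np.vstack([np.hstack([a,b]),np.hstack([w,w*0])])[:,:,::-1])
E
```

```text
grasp case [-0.0572 -0.0451  0.1371] radius 0.1561 theta 0.5965 tilt -0.251 j [-0.79  0.65  0.85  1.45 -0.41  1.49  1.87] F [-5.2 -3.4  1.9] gap 0.3123004992037195 62.04734802246094 20.15
grasp case [-0.0344 -0.0449  0.1587] radius 0.1563 theta 0.7977 tilt -0.449 j [-0.66  0.82  0.8   1.17 -0.43  1.79  1.86] F [-5.5 -3.7  2.9] gap 0.3170417684315874 61.993138790130615 20.9
scene [[265.4, 174.3], [266.4, 172.9], [267.4, 171.6]]
top [[216.2, 178.5], [215.8, 176.7], [215.3, 174.9]]
wrist [[575.6, 320.5], [583.8, 330.9], [592.1, 342.2]]
```

View pics/m7.png

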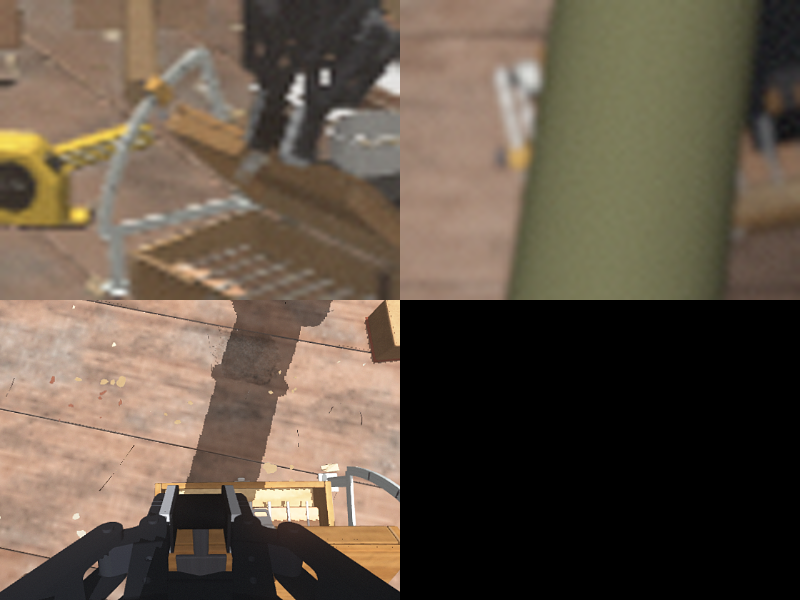

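The combined view shows the lid raised, with the clip at scene-crop (157,89), i.e. just above the lid's front corner at about (168,112); the pointer itself is too thin to see. I'll use the lid corners as a reference for camera bias.

```bash
python3 - <<'E'
from h import *
O=np.array([.661,.1655,0]);Rz=R.from_euler("z",.21).as_matrix()
def pt(x,y,z,th):
    dx,dz=x-.06,z-.034; return O+Rz@np.array([.06+dx*np.cos(th)+dz*np.sin(th),y,.034-dx*np.sin(th)+dz*np.cos(th)])
cs=calib("scene"); ct=calib("top"); z=np.load("w1.npz"); cw=(z["K"],z["d"],z["E"])
L=[(-.0575,.095,.055),(.0575,.095,.055),(.0575,-.095,.055),(-.0575,-.095,.055)]
seenS=[(240+(x-400)/4-.4,153+(y-300)/4-.4) for x,y in[(480,466),(588,434),(735,497),(630,545)]]
seenT=[(200+(x-400)/4-.4,140+y/4-.4) for x,y in[(497,225),(470,75),(718,28),(750,175)]]
prS=proj(cs,[pt(*l,0) for l in L]); prT=proj(ct,[pt(*l,0) for l in L])
print("bias S",(np.array(seenS)-prS).round(1).tolist()); print("bias T",(np.array(seenT)-prT).round(1).tolist())
print("crop7 corners",[((q-[235,150])*5).round(0).tolist() for q in proj(cs,[pt(-.0575,.095,.055,.798),pt(-.0575,.095,.035,.798)])])
# clip predictions r,theta
for r in(.118,.124,.13):
  for th in(.8,.85,.9,.95):
    P=O+Rz@np.array([.06-r*np.cos(th),.108,.034+r*np.sin(th)])
    print(r,th,"S",proj(cs,P)[0].round(1),"T",proj(ct,P)[0].round(1),"W",proj(cw,P)[0].round(1))
print("pull w1",proj(cw,pt(-.095,-.045,.0535,0)), "corner w1",proj(cw,[pt(-.0575,-.095,.055,0),pt(-.0575,.095,.055,0)]))
for n,(u,v),w in(("s7",(266,168),8),("t7",(214,177),8)):
    im=cv2.imread(f"pics/{n}.png"); h=cv2.cvtColor(im,cv2.COLOR_BGR2HSV); m=cv2.inRange(h,(12,140,100),(28,255,255))[v-w:v+w,u-w:u+w]
    k,l,st,ce=cv2.connectedComponentsWithStats(m); i=1+np.argmax(st[1:,4]); print(n,ce[i]+[u-w,v-w],st[i])
E
```

```text
bias S [[0.5, -0.4], [1.9, 0.1], [1.4, -0.8], [1.5, 1.3]]
bias T [[-0.2, 0.8], [-0.2, 0.3], [-0.6, 0.7], [-0.4, 0.8]]
crop7 corners [[176.0, 99.0], [160.0, 123.0]]
0.118 0.8 S [264.4 173.7] T [214.8 179.1] W [451.3 309.5]
0.118 0.85 S [265.4 172.3] T [214.4 177.3] W [455.2 316.3]
0.118 0.9 S [266.4 170.9] T [213.9 175.4] W [459.2 323.4]
0.118 0.95 S [267.4 169.6] T [213.4 173.5] W [463.2 330.5]
0.124 0.8 S [263.4 172.8] T [214.9 180.1] W [452.2 308.4]
0.124 0.85 S [264.4 171.3] T [214.4 178.2] W [456.4 315.8]
0.124 0.9 S [265.5 169.9] T [213.9 176.3] W [460.7 323.3]
0.124 0.95 S [266.6 168.5] T [213.4 174.2] W [465.  330.9]
0.13 0.8 S [262.4 171.9] T [214.9 181.2] W [453.1 307.3]
0.13 0.85 S [263.5 170.3] T [214.4 179.2] W [457.7 315.1]
0.13 0.9 S [264.6 168.9] T [213.9 177.1] W [462.3 323.2]
0.13 0.95 S [265.7 167.4] T [213.4 175. ] W [466.9 331.4]
pull w1 [[255.30395311 274.29346369]] corner w1 [[229.56668266 321.97057805]
 [396.96871957 250.41509465]]
s7 [265.33333333 166.33333333] [7 6 2 2 3]Traceback (most recent call last):
  File "<stdin>", line 20, in <module>
    return _wrapfunc(a, 'argmax', axis=axis, out=out, **kwds)
    return bound(*args, **kwds)
ValueError: attempt to get argmax of an empty sequence
```

Clip angle estimates cluster at 0.90–0.93 (spec max 0.90); raise to θ ≈ 0.90, which tolerates ±0.069.

```bash
python3 -m creep '[{"linear":[-1.15,0,-0.66],"rotation":[0,0.05,0]},{"linear":[-1.15,0,-0.66],"rotation":[0,0.05,0]},{"linear":[0,0,0],"rotation":[0,0,0]},{"linear":[0,0,0],"rotation":[0,0,0]},{"linear":[0,0,0],"rotation":[0,0,0]},{"linear":[0,0,0],"rotation":[0,0,0]},{"linear":[0,0,0],"rotation":[0,0,0]},{"linear":[0,0,0],"rotation":[0,0,0]}]' >/dev/null; python3 lid.py
python3 - <<'E'
from h import *
# lid corner check in scene + pot still upright (grey blob bounding box)
im=viewer.capture("scene"); cv2.imwrite("pics/s8.png",im[:,:,::-1]); w=viewer.capture("wrist"); cv2.imwrite("pics/w8.png",w[:,:,::-1]); t=viewer.capture("top")
a=cv2.imread("pics/s7.png").astype(int); print("pot change s7-s8",abs(im[215:275,350:390,::-1].astype(int)-a[215:275,350:390]).mean())
b=cv2.imread("pics/s5.png"); b=cv2.resize(b,(240,180)); print("pot vs s5",abs(im[235:275,358:384,::-1].astype(int)-b[65:105,128:154]).mean())
# wrist edge: rows of brass blob
h=cv2.cvtColor(w,cv2.COLOR_RGB2HSV); m=cv2.inRange(h,(12,150,120),(28,255,255)); k,l,st,ce=cv2.connectedComponentsWithStats(m[:,440:]); print([(s.tolist()) for s in st[1:] if s[4]>25])
E
```

```text
grasp case [-0.0214 -0.0448  0.1676] radius 0.1564 theta 0.8984 tilt -0.549 j [-0.59  0.92  0.77  1.01 -0.44  1.94  1.85] F [-4.4 -4.1  3.3] gap 0.315899372763257 62.02397704124451 22.05
pot change s7-s8 5.351527777777778
pot vs s5 20.7625
[[106, 316, 12, 6, 26], [28, 344, 92, 12, 587], [48, 359, 11, 5, 27], [59, 359, 15, 7, 32], [72, 358, 14, 6, 32], [68, 371, 52, 23, 552], [0, 382, 5, 9, 27]]
```

```bash
python3 - <<'E'
from h import *
for n in("s7","s8"):
    im=cv2.imread(f"pics/{n}.png"); h=cv2.cvtColor(im,cv2.COLOR_BGR2HSV); m=cv2.inRange(h,(0,0,70),(180,28,220)); m[:215]=0;m[280:]=0;m[:,:345]=0;m[:,395:]=0
    k,l,st,ce=cv2.connectedComponentsWithStats(m); i=1+np.argmax(st[1:,4]); c=max(cv2.findContours((l==i).astype(np.uint8),0,1)[0],key=cv2.contourArea)
    print(n,st[i],ce[i].round(1),cv2.approxPolyDP(c,2,True)[:,0].tolist())
cs=calib("scene"); ct=calib("top")
b=plane(cs,(230+470/3.333,170+340/3.333),0); print("near foot pt",b)
h=-.33; ex=np.array([np.cos(h),np.sin(h),0]); ey=np.array([-np.sin(h),np.cos(h),0]); C=np.array([.71,-.252,0])-ex*.024
for dz in(0,.095): print(proj(cs,[C+ex*i*.024+ey*j*.024+[0,0,dz] for i,j in((-1,-1),(-1,1),(1,1),(1,-1))]).round(0).tolist())
E
```

```text
s7 [357 233  37  39 852] [370.9 251.3] [[393, 234], [384, 237], [377, 233], [360, 234], [361, 241], [357, 245], [360, 248], [359, 264], [363, 271], [380, 269], [382, 240]]
s8 [357 233  37  39 848] [370.9 251.2] [[393, 234], [380, 237], [377, 233], [360, 234], [361, 242], [357, 245], [360, 248], [359, 264], [363, 271], [379, 270], [382, 240]]
near foot pt [ 0.67789822 -0.26436153  0.        ]
[[364.0, 273.0], [358.0, 264.0], [375.0, 262.0], [381.0, 272.0]]
[[366.0, 242.0], [360.0, 234.0], [377.0, 232.0], [383.0, 241.0]]
```

The pot silhouette matches an upright 95 mm pot within a pixel (top corners 360,234 / 377,233; foot 359,264 / 363,271 / 380,269). The lid is held at about 0.90 rad, so I'll hand in.

```bash
python3 lid.py; python3 - <<'E'
from cell import arm
print(arm.sign_off())
E
```

```text
grasp case [-0.0214 -0.0448  0.1676] radius 0.1565 theta 0.8985 tilt -0.549 j [-0.59  0.92  0.77  1.01 -0.44  1.94  1.85] F [-3.9 -2.5  2.8] gap 0.3118820896615999 62.023340463638306 22.2
the job is handed in; nothing more can be done
None
```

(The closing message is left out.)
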